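Empty the bolt pot into the sorting tray

ROBOT

A 6-joint arm with a two-finger parallel gripper is mounted at the origin on a cart in front of the work surface, level with it; the furniture and walls round the work are solid. World frame = base frame: x ahead of the robot, y to its left, z up, the work surface at z = 0. Lengths are in m, angles in rad, forces in N, time in s.
With the tool pointing down it reaches from about 0.275 to 0.875 m from the base axis. Payload 12.5 kg.
Tool frame: the origin (TCP) lies between the finger pads; the fingertips stand 25 mm ahead of it and the grasp point (between the pads) lies 6 mm ahead of it; z points along the fingers, y is the line along which they close (so a half turn about z gives the same grasp; the last joint's range is limited). The gripper opens to 85 mm and grips with 20 to 120 N. Pads are 22 mm wide; open, the fingers measure 114 mm over their backs; the gripper's body (76 mm by 85 mm) begins 54 mm behind the grasp point. The pads swing forward as they close: fully open they stand 13 mm farther back than shut.
Start: joints at [1.203, 0.351, 1.652, -0, 1.139, -0.085], TCP at [0.153, 0.528, 0.256] pointing down, gripper open.
Joint ranges: [-2.75, 2.75], [-0.79, 2.1], [0.01, 2.65], [-1.57, 4.71], [0.07, 3.14], [-2.87, 2.87]. Speed limits (rad/s): [2.22, 2.22, 2.79, 3.14, 3.14, 3.14].

INTERFACE

Orientations are given as [roll, pitch, yaw] about the fixed x, y, z axes, in that order (R = Rz(yaw) Ry(pitch) Rx(roll)).
In Python, from station import arm, imaging, spotter gives the robot as it stands.
- The arm moves only by the shell command python3 -m pendant 'ROWS'. ROWS is JSON, a list that holds one entry, the list of rows, each a list of 7 numbers: the shift along the tool's x, y, z in mm, then the turn, a rotation vector about the tool's x, y, z in rad, then the opening, from -1 (shut) to 1 (fully open), so that 0 is half open. A call has 1 to 8 rows; each row shifts and turns the commanded pose from where the row before left it, along the tool's axes as they then stand; what a row does not reach is not made up. A row lasts 1/12 s, in which the tool goes at most 41.7 mm and 7.16 degrees, less where a joint would pass 70% of its speed; a pose out of reach is approached as far as the arm can. A call with a gripper value outside its range is refused whole. The fingers move at their own pace and stop on an object; the grip force is fixed at half the most. Time passes only in rows, so rows that do not move let the fingers close. It gives the time, the measured TCP pose, the force, the opening and the grip force at its end, in the units of the state.
- arm.state(): the state, without advancing time (a new reading comes with each control period).
- imaging.read_camera(name): name is "scene" or "top" or "wrist"; returns a dict with "img" (420x560x3 uint8, red, green, blue), "z_map" (420x560 float32, m along the optical axis (not along the pixel's ray), 0 where there is no reading), "vfov" (degrees; the focal length in pixels is half the picture's height over the tangent of half this angle, whatever the lens; pixels are square), "cx", "cy" (the principal point, pixels), "eye" and "attitude" of the camera in the world. Camera axes: x right, y down, z forward; pixel columns grow to the right and rows downward; lengths in m; the calibration is good to about 2 mm. A picture is of the moment at which its call begins.
- arm.hand_in(): hands the job in; it is judged then, once.
Trained networks look in the newest picture that a camera, given by its name, has taken for a name from the list of things; names that differ only in an ending like _2 or _b are one class to them, and where a whole thing is asked for, a point or a joint stands for the part that bears it (a point fixed in the world has none). Each returns a list of dicts, best first, with "confidence" (0 to 1); they miss things now and then, are a little off and sometimes report something else, mostly with a low value. They report only what shows in the picture. A call takes as long as a camera call.
- spotter.cut_out(label, camera): "region" (420x560 bool, what is visible of it) and "rect" ([left, top, right, bottom] in pixels, round what is visible of it).
The state is a dict: "time_s": time; "joint_positions": joint angles; "dq": joint speeds; "joint_torque": joint torques, N m; "position": TCP position; "tool_rot": TCP orientation; "contact_force": force on the tool from outside, world axes, zero at the start; "moment": the same for the moment, N m; "grip_width": opening from 0.0 (shut) to 1.0 (fully open); "grasp_force": force on a finger pad.
Only numpy, scipy, OpenCV 4.12 (cv2) and the standard library are available. Lean on these libraries where they do the work, as an engineer would, in place of code of your own. Each camera call takes 0.05 s, during which the arm holds its last target. There are 200 camera calls.

TASK

Take the steel pot by its square-bar handle, tip both nuts and both bolts out of it into the grey sorting tray, keeping it tipped over until all four lie in the tray, then set the pot back upright in the middle of its wooden pad and let go. Set it down, do not drop it, and leave the brass pipe union and the tools round about where they are.

Things in the scene. Friction and masses are not known exactly. Their poses are not given: they have to be found in the camera images.
- pot_handle (a point): mid-handle grip point, 130 from the pot's axis and 44 above its underside. The handle is a straight level bar 12 x 12 square set on edge like a diamond, its flats facing 45 degrees up and down to either side: a hand tilted 45 degrees sideways about the bar closes squarely on two flats. It can be gripped 105 to 150 from the axis; it ends at 180 with a disc 19 across. Axes as pot
- pot: open flared steel pot, 55 high, outside diameter 66 at the base and 144 at the mouth (sides flare 35 degrees), wall 4, 0.2 to 0.32 kg empty; origin at the centre of its underside, z from base to mouth, x from handle to pot (handle runs along -x, roughly towards the robot at the start, when the pot stands upright)
- pot_base (a point): centre of the pot's underside, axes as pot
- pot_mouth (a point): centre of the pot's mouth, 55 above its underside, axes as pot
- pad_top (a point): centre of the top face of the wooden pad on which the pot stands: 90 x 90, 24 thick, fixed to the bench. On the wall to its right hangs a switch box (round x 0.41, y -0.50, z 0.24 and up in the robot's frame): keep the forearm and wrist off it
- tray_floor (a point): centre of the inner floor of the grey sheet-steel sorting tray, 4 above the bench: outside 180 (x) x 150 (y), 45 high, wall 4, fixed to the bench; axes along its sides; it stands to the left of the pot, with the bench vice (top about 180 above the bench) to the near left of it
- nut_1_mid (a point): steel hex nut, 19 across flats, 10 thick; its centre; starts in the pot
- bolt_1_mid (a point): steel hex bolt, head 19 across flats, 38 long; half-way along it; starts in the pot
- nut_2_mid (a point): steel hex nut, 19 across flats, 10 thick; its centre; starts in the pot
- bolt_2_mid (a point): steel hex bolt, head 19 across flats, 38 long; half-way along it; starts in the pot
- union_mid (a point): brass pipe union, 34 across, 38 high, loose bystander on the bench; its centre

How it is judged:
By the outcome, as a careful person would: the job done as asked, in the order asked, and still so for the second after the job is handed in, with the robot touching nothing.
It also fails if it takes over 51 s, if anything falls off the work surface, if the arm or the gripper's body presses on something with over 40 N, if the wrist force passes 120 N, or if a joint passes its speed limit or range.

## Working session

There is one attempt and no reset: what is moved stays moved. The work goes in short steps, Python scripts to look and compute and a shell command to move; the robot and the scene stay as the last step left them, time stands still between calls to the robot, and variables do not carry over. Pictures are saved under pics/ and viewed, at most 10 in all, crops included, and the job is handed in when it is done.

```bash
ls; mkdir -p pics
cat > h.py <<'E'
import numpy as np, cv2
from scipy.spatial.transform import Rotation as Ro
from station import arm, imaging, spotter
def cam(n):
    c=imaging.read_camera(n); h=c["img"].shape[0]
    f=h/2/np.tan(np.radians(c["vfov"])/2)
    v,u=np.mgrid[:h,:c["img"].shape[1]]
    z=c["z_map"]; P=np.stack([(u-c["cx"])/f*z,(v-c["cy"])/f*z,z],-1)
    A=np.array(c["attitude"],float)
    R=A if A.shape==(3,3) else Ro.from_euler('xyz',A).as_matrix()
    c["P"]=P@R.T+np.array(c["eye"]); c["P"][z==0]=np.nan; c["f"]=f
    return c
def save(c,n): cv2.imwrite(f"pics/{n}.png",c["img"][:,:,::-1])
E
python3 - <<'E'
from h import *
print(arm.state())
for n in ["scene","top"]:
    c=cam(n); save(c,n+"0"); print(n,c["eye"],c["attitude"],c["f"])
    for l in ["pot","pot_handle","pad_top","tray_floor","nut_1_mid","bolt_1_mid","union_mid"]:
        for d in spotter.cut_out(l,n)[:3]:
            p=c["P"][d["region"]]; print(l,round(d["confidence"],2),d["rect"],np.nanmedian(p,0).round(3),np.nanmin(p,0).round(3),np.nanmax(p,0).round(3))
E
```

```text
pics
{'time_s': 0.0, 'joint_positions': array([ 1.20339231e+00,  3.51212182e-01,  1.65241526e+00, -9.79049906e-06,
        1.13912260e+00, -8.46330407e-02]), 'dq': array([-8.12143185e-04,  3.90697182e-05, -7.62947989e-04,  1.12478509e-03,
        8.07448590e-04, -1.06378502e-03]), 'joint_torque': array([ 4.32298266e-04, -5.06089532e+01, -2.91417396e+01, -2.68316535e-05,
        4.43013312e-03, -8.55451117e-05]), 'position': array([0.1533454 , 0.52787489, 0.25577494]), 'tool_rot': array([-3.14043865e+00, -8.89807487e-05,  2.85882572e+00]), 'contact_force': array([ 0.26538883, -0.45126981,  0.44113917]), 'moment': array([0.0050987 , 0.02084164, 0.02769112]), 'grasp_force': 0.0, 'grip_width': 0.9969311380566148}
scene [ 0.04432673 -0.34154844  0.64437459] [-2.26420497 -0.00355043 -0.94011733] 536.811766961902
pot 0.66 [228.6, 203.9, 391.4, 273.9] [ 0.634 -0.016  0.068] [ 0.467 -0.114 -0.001] [0.742 0.131 0.089]
pot 0.31 [303.6, 258.4, 377.9, 291.5] [ 0.582 -0.065  0.02 ] [ 0.496 -0.127  0.002] [0.651 0.014 0.131]
pot_handle 0.88 [228.2, 204.9, 388.6, 273.2] [ 0.633 -0.015  0.067] [ 0.46
[... 736 characters left out ...]
.7] [0.441 0.096 0.025] [0.373 0.016 0.   ] [0.475 0.136 0.12 ]
union_mid 0.27 [322.3, 236.5, 338.4, 256.2] [ 0.608 -0.024  0.049] [ 0.601 -0.032  0.032] [ 0.619 -0.012  0.07 ]
top [0.42721364 0.0315496  0.93318962] [-3.01613555  0.0041068  -1.55261744] 460.5037477089583
pot 0.6 [260.3, 131.6, 364.6, 244.4] [ 0.613 -0.036  0.063] [ 0.469 -0.128 -0.005] [0.712 0.076 0.119]
pot_handle 0.67 [256.5, 134.5, 361.2, 244.1] [ 0.614 -0.034  0.064] [ 0.47  -0.114 -0.004] [0.686 0.078 0.119]
tray_floor 0.97 [159.8, 116.3, 241.7, 210.2] [0.636 0.205 0.005] [ 0.527  0.114 -0.006] [0.744 0.294 0.16 ]
union_mid 0.53 [239.0, 249.5, 255.0, 266.5] [0.447 0.101 0.024] [ 0.429  0.078 -0.004] [0.461 0.12  0.157]
```

View pics/scene0.png

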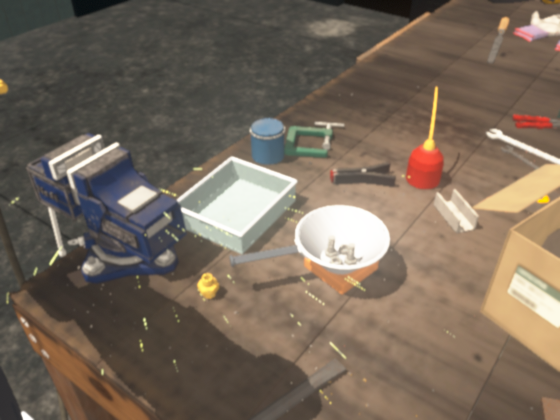

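View pics/top0.png

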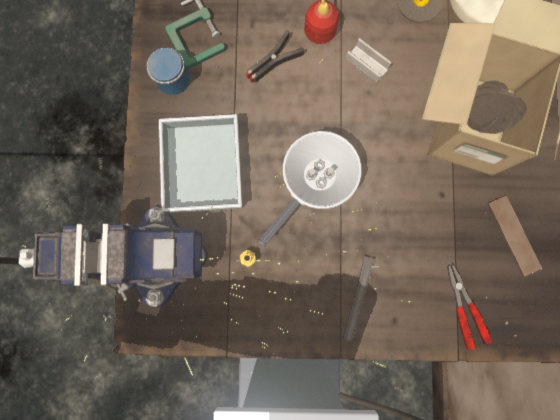

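The scene picture shows the pot at about (342,240), its handle ending at (235,260), the tray at (237,203) and the union at (208,287). In the top picture the pot mouth is at (322,170), the handle end at (263,242), the tray at (200,163) and the union at (248,258). Next I fit the geometry.

Run:
```python
from h import *
from scipy.optimize import least_squares
for n in ["top","scene"]:
    c=cam(n);P=c["P"].reshape(-1,3);P=P[~np.isnan(P[:,0])]
    d=np.hypot(P[:,0]-.617,P[:,1]+.04)
    m=(d<.1)&(P[:,2]>.072)&(P[:,2]<.09); Q=P[m]
    # outer radius at rim: fit circle to top points
    r=least_squares(lambda p:np.hypot(Q[:,0]-p[0],Q[:,1]-p[1])-p[2],[.617,-.04,.07],loss='soft_l1',f_scale=.002)
    print(n,"rim",r.x.round(4),len(Q),np.percentile(Q[:,2],[50,95]))
    cx,cy=r.x[:2]
    d=np.hypot(P[:,0]-cx,P[:,1]-cy)
    H=P[(d>.085)&(d<.19)&(P[:,2]>.05)&(P[:,2]<.095)&(P[:,0]<cx-.03)]
    print("handle",len(H),np.percentile(H[:,2],[5,50,90,98]).round(4))
    D=np.median(H[:,:2],0)-[cx,cy]; print("yaw via centre",np.arctan2(-D[1],-D[0]))
    mu=H.mean(0);u,s,v=np.linalg.svd(H-mu,full_matrices=False);v=v[0]*np.sign(v[0][0]);print("dir",v,np.arctan2(v[1],v[0]),"mean",mu, "maxd",np.percentile(np.hypot(H[:,0]-cx,H[:,1]-cy),99))
    T=P[(abs(P[:,0]-.638)<.13)&(abs(P[:,1]-.2)<.12)&(P[:,2]>.038)&(P[:,2]<.052)]
    print("tray rim",len(T),np.percentile(T,[1,99],axis=0).round(3), cv2.minAreaRect(T[:,:2].astype(np.float32)*1000))
    B=P[(abs(P[:,0]-.61)<.1)&(abs(P[:,1]+.04)<.1)&(P[:,2]>.019)&(P[:,2]<.028)]
    if len(B): print("pad",len(B),B.min(0).round(3),B.max(0).round(3))
    V=P[(P[:,1]>.12)&(P[:,0]<.55)&(P[:,0]>.2)&(P[:,2]>.06)&(P[:,2]<.25)]
    print("vice",np.percentile(V,[1,99],axis=0).round(3))
```

```text
top rim [ 0.6131 -0.0386  0.0694] 1404 [0.07845411 0.08233995]
handle 440 [0.0669 0.0725 0.0758 0.077 ]
yaw via centre -0.6812915539778216
dir [ 0.65769214 -0.7532603   0.00632268] -0.8530279495040743 mean [0.51021351 0.04419989 0.07190269] maxd 0.17910568510617605
tray rim 1404 [[0.534 0.116 0.038]
 [0.727 0.281 0.051]] ((628.3314208984375, 209.1020050048828), (192.85089111328125, 178.75863647460938), 4.6491265296936035)
pad 170 [ 0.536 -0.069  0.023] [ 0.648 -0.008  0.028]
vice [[0.397 0.188 0.079]
 [0.494 0.506 0.175]]
scene rim [ 0.6108 -0.0401  0.0701] 1614 [0.0794153  0.08292025]
handle 511 [0.0676 0.073  0.0765 0.0781]
yaw via centre -0.667958655016115
dir [ 0.52643078 -0.84994657  0.02148149] -1.0162563317745172 mean [0.50688291 0.04033395 0.07256185] maxd 0.17932634824144908
tray rim 1478 [[0.536 0.115 0.038]
 [0.726 0.279 0.051]] ((631.678466796875, 198.41009521484375), (189.64724731445312, 159.0253448486328), 4.124571323394775)
pad 546 [ 0.538 -0.09   0.019] [0.653 0.013 0.028]
vice [[0.394 0.187 0.062]
 [0.492 0.465 0.178]]
```

```bash
python3 - <<'E'
from h import *
from scipy.optimize import least_squares
for n in ["top","scene"]:
    c=cam(n);P=c["P"].reshape(-1,3);P=P[~np.isnan(P[:,0])]
    cx,cy=.612,-.0393
    X=P[:,0]-cx;Y=P[:,1]-cy;d=np.hypot(X,Y)
    for lo,hi in [(.09,.11),(.11,.13),(.13,.15),(.15,.17)]:
        m=(d>lo)&(d<hi)&(P[:,2]>.064)&(X<0)&(Y>0); a=np.arctan2(-Y[m],-X[m]); z=P[m,2]
        print(n,lo,m.sum(),np.median(a).round(4),a.min().round(3),a.max().round(3),np.percentile(z,[50,95]).round(4))
    m=(P[:,2]>.005)&(P[:,2]<.019)&(d<.085);Q=P[m]
    if len(Q)>50:
        def sq(p,Q):
            co,si=np.cos(p[2]),np.sin(p[2]);x=Q[:,0]-p[0];y=Q[:,1]-p[1]
            return np.maximum(abs(co*x+si*y),abs(-si*x+co*y))-.045
        best=min((least_squares(sq,[cx,cy,t],args=(Q,),loss='soft_l1',f_scale=.002) for t in np.arange(-.75,.8,.25)),key=lambda r:r.cost)
        print("pad",len(Q),best.x.round(4),best.cost, np.abs(best.fun).mean())
        np.save("padpts.npy",Q)
    m=(abs(P[:,0]-.63)<.11)&(abs(P[:,1]-.2)<.1)&(P[:,2]>.042)&(P[:,2]<.05);Q=P[m]
    def rc(p):
        co,si=np.cos(p[2]),np.sin(p[2]);x=Q[:,0]-p[0];y=Q[:,1]-p[1]
        a=abs(co*x+si*y)-.088;b=abs(-si*x+co*y)-.073
        return np.where((a>0)|(b>0),np.maximum(a,b),np.where(a>b,a,b))
    r=least_squares(rc,[.635,.2,0],loss='soft_l1',f_scale=.002);print("tray",r.x.round(4),np.median(abs(r.fun)))
E
python3 -m pendant '[[[0,0,0,0,0,0,1]]]'
```

```text
top 0.09 91 -0.6851 -1.356 -0.607 [0.072  0.0767]
top 0.11 89 -0.6765 -0.744 -0.617 [0.0727 0.0759]
top 0.13 90 -0.6768 -0.738 -0.624 [0.0723 0.0763]
top 0.15 90 -0.6774 -0.731 -0.631 [0.0717 0.0764]
tray [0.6309 0.198  0.0798] 0.0017762384775511508
scene 0.09 102 -0.6491 -1.355 -0.579 [0.0733 0.077 ]
scene 0.11 99 -0.6511 -0.697 -0.605 [0.073  0.0767]
scene 0.13 101 -0.6545 -0.696 -0.62 [0.0725 0.0771]
scene 0.15 100 -0.6576 -0.691 -0.618 [0.0727 0.0774]
pad 436 [ 0.6211 -0.0379 -0.2004] 0.00011408380417641436 0.0005861350340836107
tray [0.6299 0.1968 0.0811] 0.0017636022580814203
time_s: 1.08
position: [0.1534, 0.5282, 0.2563]
tool_rot: [-3.142, -0.0, 2.859]
contact_force: [0.1, 0.0, -1.0]
grip_width: 0.999
grasp_force: 0.0
```

```bash
cat > k.sh <<'E'
python3 - <<'E'
from station import arm
import json
s=arm.state()
open('log.jsonl','a').write(json.dumps([list(map(float,s[k])) for k in("joint_positions","position","tool_rot")])+"\n")
print(s["time_s"],s["joint_positions"].round(3),s["position"].round(4),s["tool_rot"].round(3))
E
E
sh k.sh
for i in 1 ; do python3 -m pendant '[[[-17,-21.5,-1.2,0,0,0,0],[-17,-21.5,-1.2,0,0,0,0],[-17,-21.5,-1.2,0,0,0,0],[-17,-21.5,-1.2,0,0,0,0],[-17,-21.5,-1.2,0,0,0,0],[-17,-21.5,-1.2,0,0,0,0],[-17,-21.5,-1.2,0,0,0,0],[-17,-21.5,-1.2,0,0,0,0]]]'; sh k.sh
python3 -m pendant '[[[-17,-21.5,-1.2,0,0,0,0],[-17,-21.5,-1.2,0,0,0,0],[-17,-21.5,-1.2,0,0,0,0],[-17,-21.5,-1.2,0,0,0,0],[-17,-21.5,-1.2,0,0,0,0],[-17,-21.5,-1.2,0,0,0,0],[-17,-21.5,-1.2,0,0,0,0],[-17,-21.5,-1.2,0,0,0,0]]]' ; sh k.sh; done
```

```text
1.0833 [ 1.203  0.351  1.652  0.     1.139 -0.085] [0.1534 0.5282 0.2563] [-3.142 -0.     2.859]
time_s: 1.75
position: [0.2363, 0.3238, 0.266]
tool_rot: [3.141, 0.0, 2.859]
contact_force: [0.7, -0.3, -0.4]
grip_width: 0.498
grasp_force: 0.0
1.75 [ 0.824  0.06   1.993 -0.     1.088 -0.464] [0.2363 0.3238 0.266 ] [3.141 0.    2.859]
time_s: 2.42
position: [0.3189, 0.1206, 0.2758]
tool_rot: [3.141, 0.001, 2.859]
contact_force: [-0.1, 1.6, 0.4]
grip_width: 0.498
grasp_force: 0.0
2.4167 [ 0.225 -0.078  2.103 -0.     1.115 -1.063] [0.3189 0.1206 0.2758] [3.141e+00 1.000e-03 2.859e+00]
```

```bash
cat >> h.py <<'E'
from scipy.linalg import logm, expm
def T(p,R):
    M=np.eye(4);M[:3,:3]=R;M[:3,3]=p;return M
def cur():
    s=arm.state(); return T(s["position"],Ro.from_euler('xyz',s["tool_rot"]).as_matrix())
def plan(A,B,n,g=0):
    """equal rows (row = shift then turn in the tool frame) from A to B by iteration"""
    from scipy.optimize import least_squares
    def run(x):
        M=A.copy(); path=[M[:3,3]]
        for _ in range(n):
            M=M@T(x[:3],Ro.from_rotvec(x[3:]).as_matrix()); path.append(M[:3,3])
        return M,path
    w0=Ro.from_matrix(A[:3,:3].T@B[:3,:3]).as_rotvec()/n
    def f(t): 
        M,_=run(np.r_[t,w0]); return M[:3,3]-B[:3,3]
    t=least_squares(f,A[:3,:3].T@(B[:3,3]-A[:3,3])/n).x
    x=np.r_[t,w0]; _,p=run(x)
    print(n,"row:",(t*1000).round(2),w0.round(4),"deg",np.degrees(np.linalg.norm(w0)).round(2),"path z",np.array(p)[::max(1,n//4)].round(3).tolist())
    return x
def hand(psi,roll,G,s=-1):
    """TCP pose gripping at G, bar yaw psi, pot rolled by roll (neg = tips to pot +y), hand leaning right of bar; s tool x sign"""
    b=np.array([np.cos(psi),np.sin(psi),0]); l=np.array([-b[1],b[0],0])
    z=(l-[0,0,1])/np.sqrt(2); z=Ro.from_rotvec(b*roll).apply(z)
    x=s*b; R=np.stack([x,np.cross(z,x),z],1)
    return T(np.array(G)-.006*z,R)
E
python3 - <<'E'
from h import *
G=[.510,.0412,.068]; B=hand(-.668,0,G); Bp=B.copy(); Bp[:3,3]-=.1*B[:3,2]
print(Bp, Ro.from_matrix(B[:3,:3]).as_euler('xyz'))
plan(cur(),Bp,12); plan(cur(),Bp,16)
E
```

```text
[[-0.78506207  0.43799403  0.43799403  0.46357263]
 [ 0.6194171   0.55512271  0.55512271 -0.01764301]
 [-0.          0.70710678 -0.70710678  0.14295332]
 [ 0.          0.          0.          1.        ]] [2.35619449 0.         2.47359265]
12 row: [-15.42  -8.96   9.2 ] [-0.0646 -0.0126  0.0305] deg 4.15 path z [[0.319, 0.121, 0.276], [0.356, 0.082, 0.247], [0.392, 0.046, 0.215], [0.427, 0.013, 0.18], [0.464, -0.018, 0.143]]
16 row: [-11.58  -6.73   6.87] [-0.0484 -0.0094  0.0228] deg 3.12 path z [[0.319, 0.121, 0.276], [0.356, 0.082, 0.247], [0.392, 0.046, 0.215], [0.427, 0.013, 0.18], [0.464, -0.018, 0.143]]
```

```bash
python3 -m pendant '[[[-11.6,-6.7,6.9,-0.048,-0.0094,0.023,0],[-11.6,-6.7,6.9,-0.048,-0.0094,0.023,0],[-11.6,-6.7,6.9,-0.048,-0.0094,0.023,0],[-11.6,-6.7,6.9,-0.048,-0.0094,0.023,0],[-11.6,-6.7,6.9,-0.048,-0.0094,0.023,0],[-11.6,-6.7,6.9,-0.048,-0.0094,0.023,0],[-11.6,-6.7,6.9,-0.048,-0.0094,0.023,0],[-11.6,-6.7,6.9,-0.048,-0.0094,0.023,0]]]' >/dev/null; sh k.sh
python3 -m pendant '[[[-11.6,-6.7,6.9,-0.048,-0.0094,0.023,0],[-11.6,-6.7,6.9,-0.048,-0.0094,0.023,0],[-11.6,-6.7,6.9,-0.048,-0.0094,0.023,0],[-11.6,-6.7,6.9,-0.048,-0.0094,0.023,0],[-11.6,-6.7,6.9,-0.048,-0.0094,0.023,0],[-11.6,-6.7,6.9,-0.048,-0.0094,0.023,0],[-11.6,-6.7,6.9,-0.048,-0.0094,0.023,0],[-11.6,-6.7,6.9,-0.048,-0.0094,0.023,0]]]'; sh k.sh
cat > kin.py <<'E'
import json
from h import *
from scipy.optimize import least_squares
# base z, shoulder a1, upper L2, elbow a3, forearm d4, wrist offset, tool d6, lateral e, tool const yaw
def fk(q,p):
    h0,a1,L2,a3,d4,d6,e,w=p
    Rz=lambda a:Ro.from_rotvec([0,0,a]).as_matrix(); Ry=lambda a:Ro.from_rotvec([0,a,0]).as_matrix()
    R=Rz(q[0]); x=R@[a1,e,h0]; R=R@Ry(q[1]); x=x+R@[0,0,L2]
    R=R@Ry(q[2]); x=x+R@[a3,0,d4]; R=R@Rz(S4*q[3])@Ry(q[4]); x=x+R@[w,0,d6]; R=R@Rz(q[5])
    return x,R
S4=1
E
python3 - <<'E'
import kin; from kin import *
D=[json.loads(l) for l in open('log.jsonl')]
for S in (1,-1):
    kin.S4=S
    # tool fixed rotation from the first sample, then check
    R0=fk(D[0][0],[0]*8)[1].T@Ro.from_euler('xyz',D[0][2]).as_matrix()
    print(S,[np.degrees((Ro.from_matrix(fk(d[0],[0]*8)[1]@R0).inv()*Ro.from_euler('xyz',d[2])).magnitude()).round(2) for d in D])
    f=lambda p:np.concatenate([fk(d[0],p)[0]-d[1] for d in D])
    r=least_squares(f,[.2,0,.4,0,.4,.2,.047,0]);print(r.x.round(3),np.sqrt(np.mean(r.fun**2)))
E
```

```text
3.0833 [-0.224  0.057  2.201  0.518  0.813 -1.671] [0.392  0.047  0.2145] [2.75  0.04  2.663]
time_s: 3.75
position: [0.464, -0.0173, 0.1421]
tool_rot: [2.361, 0.0, 2.469]
contact_force: [1.0, 0.4, 1.3]
grip_width: 0.497
grasp_force: 0.0
3.75 [-0.514  0.403  2.187  1.191  0.845 -2.379] [ 0.464  -0.0173  0.1421] [2.361 0.    2.469]
1 [np.float64(0.0), np.float64(0.0), np.float64(0.0), np.float64(0.0), np.float64(0.0)]
[ 0.259  0.     0.487  0.041  0.438  0.24   0.047 -0.   ] 1.0087934790302287e-10
-1 [np.float64(0.0), np.float64(0.01), np.float64(0.0), np.float64(59.4), np.float64(136.43)]
[-0.204  0.25   0.434  0.096  0.165 -0.201  0.049 -0.032] 0.011509537123460778
```

```bash
cat >> kin.py <<'E'
p0=None
def setup():
    global p0,R0
    D=[json.loads(l) for l in open('log.jsonl')][:5]
    p0=least_squares(lambda p:np.concatenate([fk(d[0],p)[0]-d[1] for d in D]),[.2,0,.4,0,.4,.2,.047,0]).x
    R0=fk(D[0][0],p0)[1].T@Ro.from_euler('xyz',D[0][2]).as_matrix()
setup()
LO=np.array([-2.75,-.79,.01,-1.57,.07,-2.87]);HI=np.array([2.75,2.1,2.65,4.71,3.14,2.87])
def ik(M,q):
    def f(q):
        x,R=fk(q,p0); return np.r_[(x-M[:3,3])*5,Ro.from_matrix((R@R0).T@M[:3,:3]).as_rotvec(),(q-qq)*1e-5]
    qq=np.clip(q,LO+1e-4,HI-1e-4)
    r=least_squares(f,qq,bounds=(LO,HI)); return r.x,np.linalg.norm(r.fun[:6])
E
cat > s.py <<'E'
from kin import *
G0=np.array([.510,.0412,.068]); q0=np.array(arm.state()["joint_positions"])
rng=np.random.default_rng(0)
def Hd(psi,roll,G,s,side):
    if side==1: return hand(psi,roll,G,s)
    b=np.array([np.cos(psi),np.sin(psi),0]); l=np.array([b[1],-b[0],0])
    z=(l-[0,0,1])/np.sqrt(2); z=Ro.from_rotvec(b*-roll).apply(z); x=s*b
    return T(np.array(G)-.006*z,np.stack([x,np.cross(z,x),z],1))
for side in (1,-1):
  for s in (-1,1):
    best=min((ik(Hd(-.668,0,G0,s,side),q) for q in [q0]+[rng.uniform(LO,HI) for _ in range(12)]),key=lambda r:r[1]+1e-3*np.abs(r[0]-q0).sum())
    print("side",side,"s",s,"grasp",best[0].round(2),best[1].round(4))
    if best[1]>.01: continue
    for psi in (-.668,-.3,0,.3,.6,.9,1.2,1.5):
        lat=np.array([-np.sin(psi),np.cos(psi),0])*side; b=np.array([np.cos(psi),np.sin(psi),0])
        C=np.array([.63,.197,0])-.02*lat+[0,0,.18]; G=C-.13*b; Gl=G0+[0,0,.11]
        q=best[0]; e=0; out=[]
        for k in range(1,21):
            a=k/20; q,er=ik(Hd(-.668+(psi+.668)*a,0,Gl+(G-Gl)*a,s,side),q); e=max(e,er)
        qa=q
        mar=9
        for k in range(1,21):
            q,er=ik(Hd(psi,-np.radians(115)*k/20,G,s,side),q)
            if er>.01 and 'x' not in out: out+=['x',round(115*k/20)]
            e=max(e,er); 
        print("  psi",psi,"err %.3f"%e,out,qa.round(2),q.round(2))
E
python3 s.py
```

```text
side 1 s -1 grasp [-0.35  0.6   2.14  1.46  0.74 -2.56] 0.0
  psi -0.668 err 0.000 [] [ 0.19  0.36  2.08  1.47  0.48 -2.  ] [ 0.53  1.05  1.   -0.45  2.24 -0.42]
  psi -0.3 err 0.000 [] [ 0.01  0.4   2.02  1.14  0.84 -2.12] [ 0.59  0.92  1.29 -0.7   1.97 -0.58]
  psi 0 err 0.000 [] [-0.09  0.47  1.9   0.92  1.09 -2.23] [ 0.61  0.81  1.52 -0.89  1.73 -0.65]
  psi 0.3 err 0.000 [] [-0.13  0.56  1.73  0.72  1.33 -2.36] [ 0.6   0.72  1.73 -1.12  1.49 -0.66]
  psi 0.6 err 0.000 [] [-0.13  0.66  1.53  0.55  1.54 -2.49] [ 0.54  0.64  1.92 -1.42  1.25 -0.62]
  psi 0.9 err 0.149 ['x', 104] [-0.1   0.77  1.32  0.4   1.74 -2.65] [ 0.45  0.56  1.97 -1.57  1.03 -0.73]
  psi 1.2 err 0.346 ['x', 92] [-0.05  0.89  1.1   0.24  1.91 -2.83] [ 0.32  0.47  1.96 -1.57  0.7  -1.04]
  psi 1.5 err 0.433 ['x', 6] [ 0.01  1.    0.86  0.1   2.06 -2.87] [ 0.11  0.41  1.93 -1.57  0.2  -1.43]
side 1 s 1 grasp [-0.35  0.6   2.14  1.46  0.74  0.59] 0.0
  psi -0.668 err 0.000 [] [0.19 0.36 2.08 1.47 0.48 1.14] [ 0.53  1.05  1.   -0.45  2.24  2.72]
  psi -0.3 err 0.000 [] [0.01 0.4  2.02 1.14 0.84 1.02] [ 0.59  0.92  
[... 1635 characters left out ...]
.21 0.91 0.39]
  psi -0.3 err 0.000 [] [ 0.58  0.78  1.31 -0.47  1.69  2.55] [-0.03  0.58  2.06  1.63  1.14  0.54]
  psi 0 err 0.000 [] [ 0.59  0.67  1.53 -0.63  1.48  2.4 ] [-0.12  0.64  1.92  1.28  1.35  0.6 ]
  psi 0.3 err 0.000 [] [ 0.57  0.56  1.72 -0.8   1.25  2.27] [-0.16  0.71  1.73  1.    1.57  0.61]
  psi 0.6 err 0.000 [] [ 0.51  0.47  1.89 -1.    0.99  2.15] [-0.15  0.81  1.52  0.78  1.8   0.58]
  psi 0.9 err 0.000 [] [ 0.39  0.4   2.02 -1.24  0.71  2.05] [-0.12  0.91  1.29  0.58  2.03  0.49]
  psi 1.2 err 0.000 [] [ 0.24  0.36  2.07 -1.53  0.42  1.99] [-0.06  1.02  1.06  0.37  2.23  0.34]
  psi 1.5 err 0.041 [] [ 0.08  0.37  2.03 -1.57  0.11  1.68] [0.01 1.13 0.82 0.11 2.4  0.11]
```

```bash
cat > s2.py <<'E'
from kin import *
def Hd(psi,roll,G,s=-1):
    """hand leaning left of bar; roll>0 tips the pot to its -y side"""
    b=np.array([np.cos(psi),np.sin(psi),0]); l=np.array([b[1],-b[0],0])
    z=(l-[0,0,1])/np.sqrt(2); z=Ro.from_rotvec(b*roll).apply(z); x=s*b
    return T(np.array(G)-.006*z,np.stack([x,np.cross(z,x),z],1))
def check(A,x,n,q):
    M=A.copy(); mx=np.zeros(6); e=0
    for _ in range(n):
        M=M@T(x[:3],Ro.from_rotvec(x[3:]).as_matrix()); q2,er=ik(M,q); mx=np.maximum(mx,abs(q2-q)*12); e=max(e,er); q=q2
    print("  q end",q.round(2),"maxspeed",mx.round(2),"err %.4f"%e); return q
PSI=-.668; G0=np.array([.510,.0412,.068])
E
python3 - <<'E'
from s2 import *
A=cur(); q=arm.state()["joint_positions"]
for s in (1,-1): print(Hd(PSI,0,G0,s)[:3,:3].round(2).tolist())
W=Hd(PSI,np.pi/4*-1,G0); print(W.round(3))
W=Hd(PSI,np.pi/4,G0); print(W.round(3)); W[:3,3]=[.51,.041,.23]
x=plan(A,W,16); q=check(A,x,16,q)
B=Hd(PSI,0,G0); B[:3,3]-=.1*B[:3,2]
x=plan(W,B,12); q=check(W,x,12,q)
E
```

```text
[[0.79, -0.44, -0.44], [-0.62, -0.56, -0.56], [0.0, 0.71, -0.71]]
[[-0.79, 0.44, -0.44], [0.62, 0.56, -0.56], [-0.0, -0.71, -0.71]]
[[-0.785 -0.    -0.619  0.514]
 [ 0.619 -0.    -0.785  0.046]
 [-0.    -1.     0.     0.068]
 [ 0.     0.     0.     1.   ]]
[[-0.785  0.619  0.     0.51 ]
 [ 0.619  0.785 -0.     0.041]
 [-0.    -0.    -1.     0.074]
 [ 0.     0.     0.     1.   ]]
16 row: [ 0.01  6.63 -3.24] [ 0.0488  0.0001 -0.0002] deg 2.79 path z [[0.464, -0.017, 0.142], [0.471, -0.008, 0.169], [0.482, 0.005, 0.193], [0.495, 0.022, 0.214], [0.51, 0.041, 0.23]]
  q end [-0.01  0.31  1.78  0.    1.05 -0.91] maxspeed [0.4  0.38 0.41 1.09 0.55 1.34] err 0.0000
12 row: [0.01 8.63 4.7 ] [ 0.0654  0.     -0.    ] deg 3.75 path z [[0.51, 0.041, 0.23], [0.525, 0.061, 0.214], [0.539, 0.077, 0.194], [0.549, 0.091, 0.17], [0.556, 0.1, 0.143]]
  q end [ 0.27  0.83  1.33 -0.43  1.65 -0.51] maxspeed [0.44 0.55 0.46 0.68 0.63 0.76] err 0.0000
```

```bash
python3 -m pendant '[[[0,6.6,-3.3,0.049,0,0,0],[0,6.6,-3.3,0.049,0,0,0],[0,6.6,-3.3,0.049,0,0,0],[0,6.6,-3.3,0.049,0,0,0],[0,6.6,-3.3,0.049,0,0,0],[0,6.6,-3.3,0.049,0,0,0],[0,6.6,-3.3,0.049,0,0,0],[0,6.6,-3.3,0.049,0,0,0]]]' >/dev/null
python3 -m pendant '[[[0,6.6,-3.3,0.049,0,0,0],[0,6.6,-3.3,0.049,0,0,0],[0,6.6,-3.3,0.049,0,0,0],[0,6.6,-3.3,0.049,0,0,0],[0,6.6,-3.3,0.049,0,0,0],[0,6.6,-3.3,0.049,0,0,0],[0,6.6,-3.3,0.049,0,0,0],[0,6.6,-3.3,0.049,0,0,0]]]' >/dev/null
python3 -m pendant '[[[0,8.6,4.7,0.0655,0,0,0],[0,8.6,4.7,0.0655,0,0,0],[0,8.6,4.7,0.0655,0,0,0],[0,8.6,4.7,0.0655,0,0,0],[0,8.6,4.7,0.0655,0,0,0],[0,8.6,4.7,0.0655,0,0,0]]]'>/dev/null
python3 -m pendant '[[[0,8.6,4.7,0.0655,0,0,0],[0,8.6,4.7,0.0655,0,0,0],[0,8.6,4.7,0.0655,0,0,0],[0,8.6,4.7,0.0655,0,0,0],[0,8.6,4.7,0.0655,0,0,0],[0,8.6,4.7,0.0655,0,0,0],[0,0,0,0,0,0,0]]]'
python3 - <<'E'
from s2 import *
c=cam("wrist"); save(c,"wrist1"); P=c["P"].reshape(-1,3);P=P[~np.isnan(P[:,0])]
for rc in [(.612,-.0393)]:
    X=P[:,0]-rc[0];Y=P[:,1]-rc[1];d=np.hypot(X,Y)
    for lo,hi in [(.1,.12),(.12,.14),(.14,.16)]:
        m=(d>lo)&(d<hi)&(P[:,2]>.05)&(P[:,2]<.09)&(X<0)&(Y>0)
        if m.sum(): print(lo,m.sum(),np.median(np.arctan2(-Y[m],-X[m])),np.percentile(P[m,2],[5,50,95]))
print(P.min(0),P.max(0))
B=Hd(PSI,0,G0); A=cur(); q=arm.state()["joint_positions"]
print((A[:3,:3].T@(B[:3,3]-A[:3,3])*1000).round(1), Ro.from_matrix(A[:3,:3].T@B[:3,:3]).as_rotvec().round(4))
E
```

```text
time_s: 6.17
position: [0.5547, 0.1002, 0.1402]
tool_rot: [-2.343, -0.003, 2.472]
contact_force: [-0.0, 0.8, -0.6]
grip_width: 0.499
grasp_force: 0.0
0.1 469 -0.7126269193543093 [0.06892504 0.07284133 0.07645348]
0.12 516 -0.707109423957051 [0.06834456 0.0726645  0.0763521 ]
0.14 539 -0.7015452217992804 [0.06881667 0.07271164 0.0763497 ]
[-0.488061   -0.55619646 -0.54842747] [0.68638744 0.21001498 0.23412319]
[-1.3  0.5 98.2] [-0.0082 -0.0028  0.0005]
```

View pics/wrist1.png

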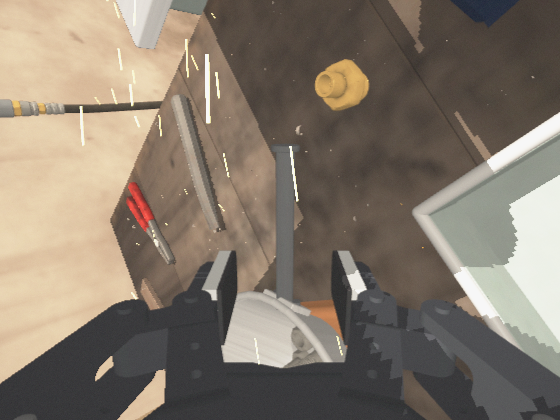

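The wrist picture shows the handle running down column 285, from (285,150) to (285,300). That is midway between the open fingers at about columns 225 and 345, so the line-up is good. I'll advance and close.

```bash
python3 -m pendant '[[[-0.3,0.1,20,-0.002,-0.0007,0,0],[-0.3,0.1,20,-0.002,-0.0007,0,0],[-0.3,0.1,20,-0.002,-0.0007,0,0],[-0.3,0.1,18,-0.002,-0.0007,0,0],[0,0,12,0,0,0,0],[0,0,8,0,0,0,0],[0,0,0,0,0,0,0]]]'
python3 - <<'E'
from s2 import *
B=Hd(PSI,0,G0); A=cur()
print((A[:3,:3].T@(B[:3,3]-A[:3,3])*1000).round(1), Ro.from_matrix(A[:3,:3].T@B[:3,:3]).as_rotvec().round(4))
c=cam("wrist"); save(c,"wrist2")
E
```

```text
time_s: 6.8
position: [0.5128, 0.0437, 0.0738]
tool_rot: [-2.358, 0.001, 2.472]
contact_force: [0.2, 1.3, 0.4]
grip_width: 0.5
grasp_force: 0.0
[0.7 1.5 0.7] [ 0.0015 -0.0002 -0.0019]
```

View pics/wrist2.png

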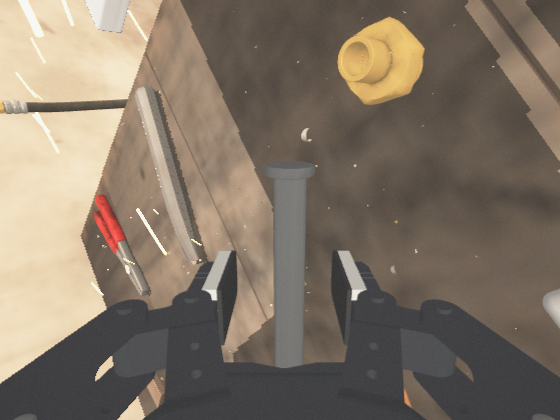

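The bar at columns 274–305 sits about 1.5 mm right of the finger midline at 286. That matches the residual of y +1.5, so I'll correct it and close.

```bash
python3 -m pendant '[[[0.7,1.5,0.7,0.0015,0,-0.002,0],[0,0,0,0,0,0,-1],[0,0,0,0,0,0,-1],[0,0,0,0,0,0,-1],[0,0,0,0,0,0,-1],[0,0,0,0,0,0,-1],[0,0,0,0,0,0,-1],[0,0,0,0,0,0,-1]]]'; python3 -m pendant '[[[0,0,0,0,0,0,-1],[0,0,0,0,0,0,-1],[0,0,0,0,0,0,-1]]]'
python3 - <<'E'
from s2 import *
B=Hd(PSI,0,G0); A=cur(); q=arm.state()["joint_positions"]
print(Ro.from_matrix(A[:3,:3].T@B[:3,:3]).as_rotvec().round(4),"lift dir tool",(A[:3,:3].T@[0,0,1]).round(3))
np.save("grasp.npy",A)
L=A.copy(); L[2,3]+=.12; x=plan(A,L,12); q=check(A,x,12,q)
psi=.6; lat=np.array([np.sin(psi),-np.cos(psi),0]); b=np.array([np.cos(psi),np.sin(psi),0])
C=np.array([.63,.197,.188])-.02*lat; G=C-.13*b
D=np.linalg.inv(Hd(PSI,0,[0,0,0]))@np.eye(4)
# keep actual grasp: transport grip offset
off=np.linalg.inv(Hd(PSI,0,G0))@A; off[:3,3]*=0
N=Hd(psi,0,G)@off
for n in (20,24): x=plan(L,N,n); q1=check(L,x,n,q)
F=Hd(psi,np.radians(120),G)@off
for n in (24,): x=plan(N,F,n); q2=check(N,x,n,q1)
E
```

```text
time_s: 7.52
position: [0.5132, 0.0454, 0.0725]
tool_rot: [-2.356, 0.0, 2.475]
contact_force: [-0.3, 1.5, 2.1]
grip_width: 0.125
grasp_force: 59.1
time_s: 7.77
position: [0.5132, 0.0454, 0.0724]
tool_rot: [-2.356, 0.0, 2.474]
contact_force: [-1.2, 1.6, 3.3]
grip_width: 0.129
grasp_force: 59.2
[-0.0002  0.0007  0.0005] lift dir tool [-0.    -0.707 -0.707]
12 row: [-0.   -7.07 -7.07] [0. 0. 0.] deg 0.0 path z [[0.513, 0.045, 0.072], [0.513, 0.045, 0.102], [0.513, 0.045, 0.132], [0.513, 0.045, 0.162], [0.513, 0.045, 0.192]]
  q end [ 0.21  0.67  1.5  -0.47  1.62 -0.56] maxspeed [0.   0.19 0.06 0.01 0.19 0.1 ] err 0.0000
20 row: [ 0.56  3.7  -3.69] [-0.     -0.0448 -0.0448] deg 3.63 path z [[0.513, 0.045, 0.192], [0.524, 0.069, 0.192], [0.527, 0.095, 0.192], [0.522, 0.121, 0.192], [0.509, 0.144, 0.192]]
  q end [ 0.51  0.45  1.89 -0.99  1.   -1.01] maxspeed [0.22 0.19 0.34 0.37 0.47 0.37] err 0.0000
24 row: [ 0.45  3.09 -3.08] [-0.     -0.0374 -0.0374] deg 3.03 path z [[0.513, 0.045, 0.192], [0.524, 0.069, 0.192], [0.527, 0.095, 0.192], [0.522, 0.121, 0.192], [0.509, 0.144, 0.192]]
  q end [ 0.51  0.45  1.89 -0.99  1.   -1.01] maxspeed [0.19 0.16 0.28 0.31 0.39 0.31] err 0.0000
24 row: [ 0.   -0.52  0.02] [-0.0873 -0.      0.0001] deg 5.0 path z [[0.509, 0.144, 0.192], [0.511, 0.141, 0.194], [0.512, 0.139, 0.194], [0.514, 0.137, 0.192], [0.515, 0.135, 0.19]]
  q end [-0.16  0.83  1.51  0.82  1.87 -2.57] maxspeed [0.46 0.45 0.23 1.43 0.75 1.42] err 0.0000
```

```bash
python3 -m pendant '[[[0,-2,-2,0,0,0,-1],[0,-5,-5,0,0,0,-1],[0,-7.8,-7.8,0,0,0,-1],[0,-7.8,-7.8,0,0,0,-1],[0,-7.8,-7.8,0,0,0,-1],[0,-7.8,-7.8,0,0,0,-1],[0,-7.8,-7.8,0,0,0,-1],[0,-7.8,-7.8,0,0,0,-1]]]'
python3 -m pendant '[[[0,-7.8,-7.8,0,0,0,-1],[0,-7.8,-7.8,0,0,0,-1],[0,-7.8,-7.8,0,0,0,-1],[0,-7.8,-7.8,0,0,0,-1],[0,-5,-5,0,0,0,-1],[0,-3.4,-3.4,0,0,0,-1],[0,0,0,0,0,0,-1]]]'
python3 - <<'E'
from s2 import *
A=cur();print(A.round(3).tolist(),arm.state()["joint_positions"].round(2))
for n in ["top","scene"]:
    c=cam(n); save(c,n+"1"); P=c["P"].reshape(-1,3);P=P[~np.isnan(P[:,0])]
    d=np.hypot(P[:,0]-.612,P[:,1]+.0393)
    Q=P[(d<.09)&(P[:,2]>.2)&(P[:,2]<.222)]
    r=least_squares(lambda p:np.hypot(Q[:,0]-p[0],Q[:,1]-p[1])-p[2],[.612,-.04,.07],loss='soft_l1',f_scale=.002)
    print(n,"rim",r.x.round(4),len(Q),np.percentile(Q[:,2],[50,95]))
    def sq(p,Q):
        co,si=np.cos(p[2]),np.sin(p[2]);x=Q[:,0]-p[0];y=Q[:,1]-p[1]
        return np.maximum(abs(co*x+si*y),abs(-si*x+co*y))-.045
    S=P[(P[:,2]>.004)&(P[:,2]<.019)&(d<.085)]
    if len(S)>60:
        b=min((least_squares(sq,[.612,-.04,t],args=(S,),loss='soft_l1',f_scale=.002) for t in np.arange(-.75,.8,.25)),key=lambda r:r.cost)
        print("pad sides",len(S),b.x.round(4),np.abs(b.fun).mean())
    S=P[(P[:,2]>.021)&(P[:,2]<.028)&(d<.09)]
    if len(S)>60: print("pad top",len(S),cv2.minAreaRect((S[:,:2]*1000).astype(np.float32)))
E
```

```text
time_s: 8.43
position: [0.5132, 0.0454, 0.1498]
tool_rot: [-2.356, 0.0, 2.474]
contact_force: [0.1, 0.9, -3.8]
grip_width: 0.126
grasp_force: 58.7
time_s: 9.02
position: [0.5135, 0.0454, 0.2054]
tool_rot: [-2.357, 0.001, 2.474]
contact_force: [0.2, 0.6, -5.0]
grip_width: 0.125
grasp_force: 58.7
[[-0.786, 0.438, -0.437, 0.513], [0.619, 0.555, -0.556, 0.045], [-0.001, -0.707, -0.708, 0.205], [0.0, 0.0, 0.0, 1.0]] [ 0.21  0.65  1.49 -0.47  1.64 -0.57]
top rim [ 0.6127 -0.0394  0.0689] 2162 [0.20753113 0.21218356]
scene rim [ 0.61   -0.0412  0.0701] 1886 [0.2075806  0.21193816]
pad sides 448 [ 0.6211 -0.038  -0.2003] 0.0011379826489360955
pad top 2032 ((620.14892578125, -38.95922088623047), (91.1630859375, 90.88927459716797), 78.48623657226562)
```

View pics/scene1.png

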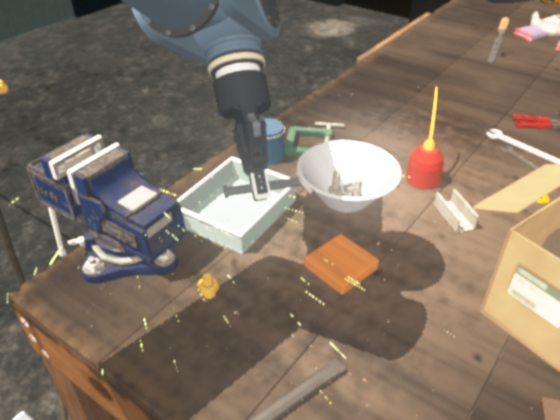

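The pot is lifted level at (350,180), its contents are still inside, and the pad at (342,262) is fully exposed. I measure the pad centre at (0.6205, -0.0385), so the pot stood about 9 mm off it. Next I move it over the tray.

Run:
```python
from s2 import *
A=cur(); q=arm.state()["joint_positions"]; np.save("lift.npy",A)
# pot pose in tool: axis point on the bar line
Cn=np.array([.6115,-.0405,A[2,3]-.0042]); pc=np.linalg.inv(A)@np.r_[Cn,1]; np.save("pc.npy",pc); print("pot axis pt in tool",pc.round(4))
psi=.6; lat=np.array([np.sin(psi),-np.cos(psi),0]); b=np.array([np.cos(psi),np.sin(psi),0])
C=np.array([.63,.197,.198])-.02*lat
def at(roll):
    M=Hd(psi,roll,[0,0,0]); M[:3,3]=C-M[:3,:3]@pc[:3]; return M
N=at(0); x=plan(A,N,22); q1=check(A,x,22,q)
F=at(np.radians(120)); x=plan(N,F,24); check(N,x,24,q1)
```

```text
pot axis pt in tool [-0.1305 -0.0017  0.0076  1.    ]
22 row: [ 0.58  3.48 -3.35] [-0.     -0.0407 -0.0407] deg 3.3 path z [[0.513, 0.045, 0.204], [0.523, 0.067, 0.204], [0.527, 0.091, 0.203], [0.523, 0.115, 0.203], [0.513, 0.137, 0.202]]
  q end [ 0.51  0.44  1.88 -0.98  1.02 -1.03] maxspeed [0.2  0.18 0.31 0.32 0.43 0.34] err 0.0000
24 row: [ 0.   -0.67 -0.12] [-0.0873 -0.      0.    ] deg 5.0 path z [[0.507, 0.145, 0.202], [0.509, 0.143, 0.205], [0.511, 0.14, 0.206], [0.513, 0.136, 0.205], [0.515, 0.134, 0.202]]
  q end [-0.16  0.82  1.51  0.83  1.88 -2.55] maxspeed [0.47 0.44 0.23 1.41 0.74 1.38] err 0.0000
```

```bash
python3 -m pendant '[[[0.6,3.5,-3.35,0,-0.041,-0.041,-1],[0.6,3.5,-3.35,0,-0.041,-0.041,-1],[0.6,3.5,-3.35,0,-0.041,-0.041,-1],[0.6,3.5,-3.35,0,-0.041,-0.041,-1],[0.6,3.5,-3.35,0,-0.041,-0.041,-1],[0.6,3.5,-3.35,0,-0.041,-0.041,-1],[0.6,3.5,-3.35,0,-0.041,-0.041,-1],[0.6,3.5,-3.35,0,-0.041,-0.041,-1]]]' >/dev/null
python3 -m pendant '[[[0.6,3.5,-3.35,0,-0.041,-0.041,-1],[0.6,3.5,-3.35,0,-0.041,-0.041,-1],[0.6,3.5,-3.35,0,-0.041,-0.041,-1],[0.6,3.5,-3.35,0,-0.041,-0.041,-1],[0.6,3.5,-3.35,0,-0.041,-0.041,-1],[0.6,3.5,-3.35,0,-0.041,-0.041,-1],[0.6,3.5,-3.35,0,-0.041,-0.041,-1],[0.6,3.5,-3.35,0,-0.041,-0.041,-1]]]' >/dev/null
python3 -m pendant '[[[0.6,3.5,-3.35,0,-0.041,-0.041,-1],[0.6,3.5,-3.35,0,-0.041,-0.041,-1],[0.6,3.5,-3.35,0,-0.041,-0.041,-1],[0.6,3.5,-3.35,0,-0.041,-0.041,-1],[0.6,3.5,-3.35,0,-0.04,-0.04,-1],[0.6,3.5,-3.35,0,-0.035,-0.035,-1],[0,0,0,0,0,0,-1]]]'
python3 - <<'E'
from s2 import *
pc=np.load("pc.npy"); A=cur(); print("C",(A@pc).round(4),arm.state()["joint_positions"].round(2))
c=cam("scene"); save(c,"scene2")
E
```

```text
time_s: 11.03
position: [0.5055, 0.1454, 0.2013]
tool_rot: [-2.356, -0.002, -2.54]
contact_force: [0.2, -1.0, -5.3]
grip_width: 0.121
grasp_force: 58.6
C [0.6168 0.2139 0.1969 1.    ] [ 0.52  0.44  1.89 -0.98  1.02 -1.03]
```

View pics/scene2.png

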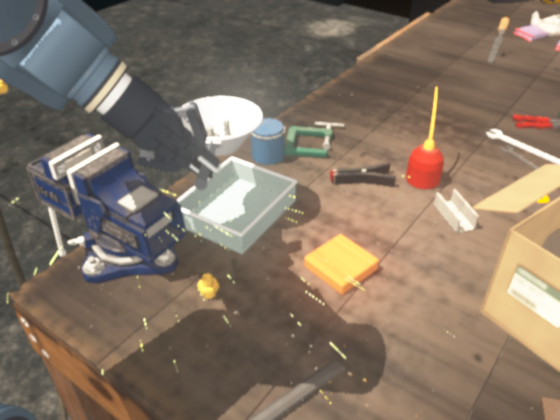

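The pot at (225,120) is held level above the tray, and the hand clears the vice. Tipping now.

```bash
python3 -m pendant '[[[0,-0.7,-0.1,-0.0873,0,0,-1],[0,-0.7,-0.1,-0.0873,0,0,-1],[0,-0.7,-0.1,-0.0873,0,0,-1],[0,-0.7,-0.1,-0.0873,0,0,-1],[0,-0.7,-0.1,-0.0873,0,0,-1],[0,-0.7,-0.1,-0.0873,0,0,-1],[0,-0.7,-0.1,-0.0873,0,0,-1],[0,-0.7,-0.1,-0.0873,0,0,-1]]]'
python3 -m pendant '[[[0,-0.7,-0.1,-0.0873,0,0,-1],[0,-0.7,-0.1,-0.0873,0,0,-1],[0,-0.7,-0.1,-0.0873,0,0,-1],[0,-0.7,-0.1,-0.0873,0,0,-1],[0,-0.7,-0.1,-0.0873,0,0,-1],[0,-0.7,-0.1,-0.0873,0,0,-1],[0,-0.7,-0.1,-0.0873,0,0,-1],[0,-0.7,-0.1,-0.0873,0,0,-1]]]'
python3 -m pendant '[[[0,-0.7,-0.1,-0.0873,0,0,-1],[0,-0.7,-0.1,-0.0873,0,0,-1],[0,-0.7,-0.1,-0.0873,0,0,-1],[0,-0.7,-0.1,-0.0873,0,0,-1],[0,-0.7,-0.1,-0.0873,0,0,-1],[0,-0.7,-0.1,-0.0873,0,0,-1],[0,-0.7,-0.1,-0.0873,0,0,-1],[0,-0.7,-0.1,-0.0873,0,0,-1]]]'
python3 -m pendant '[[[0,0,0,0,0,0,-1],[0,0,0,0,0,0,-1],[0,0,0,0,0,0,-1],[0,0,0,0,0,0,-1],[0,0,0,0,0,0,-1],[0,0,0,0,0,0,-1]]]'
python3 - <<'E'
from s2 import *
pc=np.load("pc.npy"); A=cur(); print("C",(A@pc).round(4),arm.state()["joint_positions"].round(2))
ims=[]
for n in ("scene","top"):
    c=cam(n); ims.append(c["img"][80:300,100:400] if n=="scene" else c["img"][80:300,100:400])
    for l in ("nut_1_mid","bolt_1_mid","pot"):
        for d in spotter.cut_out(l,n)[:4]:
            print(n,l,round(d["confidence"],2),d["rect"],np.nanmedian(c["P"][d["region"]],0).round(3))
cv2.imwrite("pics/pour.png",cv2.resize(np.hstack(ims)[:,:,::-1],(800,293)))
E
```

```text
time_s: 11.75
position: [0.5095, 0.1415, 0.2055]
tool_rot: [-3.059, -0.001, -2.544]
contact_force: [-1.1, 0.0, -3.9]
grip_width: 0.13
grasp_force: 58.6
time_s: 12.42
position: [0.5128, 0.1364, 0.2049]
tool_rot: [2.526, -0.001, -2.544]
contact_force: [0.5, 0.8, -4.0]
grip_width: 0.127
grasp_force: 58.9
time_s: 13.08
position: [0.5152, 0.1329, 0.2007]
tool_rot: [1.828, -0.001, -2.544]
contact_force: [-0.9, 0.0, -3.1]
grip_width: 0.125
grasp_force: 59.2
time_s: 13.58
position: [0.5146, 0.134, 0.2016]
tool_rot: [1.834, 0.001, -2.543]
contact_force: [-0.5, 0.1, -2.1]
grip_width: 0.128
grasp_force: 59.2
C [0.6185 0.2132 0.1981 1.    ] [-0.16  0.81  1.51  0.83  1.88 -2.55]
scene bolt_1_mid 0.67 [242.4, 210.4, 257.9, 221.2] [0.621 0.156 0.018]
scene pot 0.78 [183.8, 81.6, 247.7, 189.6] [0.583 0.192 0.23 ]
top bolt_1_mid 0.69 [219.2, 162.1, 238.3, 172.3] [0.626 0.149 0.017]
top pot 0.87 [137.8, 103.2, 238.1, 241.4] [0.603 0.2   0.238]
```

View pics/pour.png

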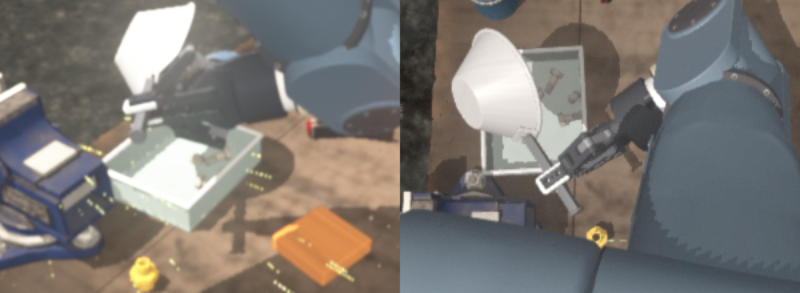

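Run:
```python
from s2 import *
c=cam("top"); im=c["img"]; 
a=cv2.resize(im[110:215,155:245],None,fx=5.5,fy=5.5,interpolation=cv2.INTER_CUBIC)
cv2.imwrite("pics/tray.png",a[:590,:,::-1])
```

```text
(no output)
```

View pics/tray.png

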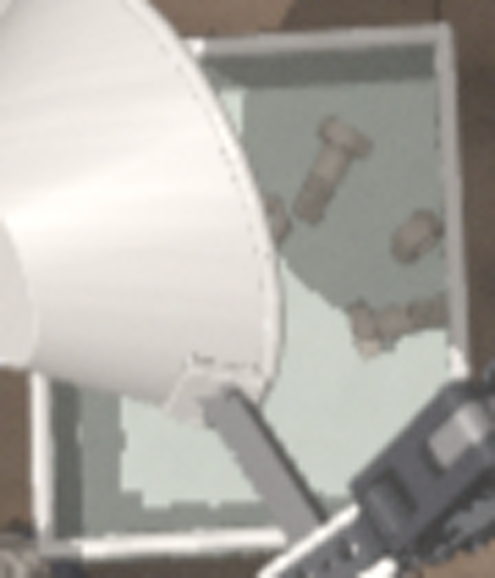

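Run:
```python
from s2 import *
c=cam("top"); print(c["P"][145:155:2,203:209].round(3)[:,:,2]); print(c["P"][150,206].round(3))
# return plan
A=cur(); q=arm.state()["joint_positions"]; pc=np.load("pc.npy"); C=(A@pc)[:3]
psi=.6
def at(psi,roll,C):
    M=Hd(psi,roll,[0,0,0]); M[:3,3]=np.array(C)-M[:3,:3]@pc[:3]; return M
N=at(psi,0,C); x=plan(A,N,20); q=check(A,x,20,q)
L=at(PSI,0,[.6205,-.0385,.198]); x=plan(N,L,24); q=check(N,x,24,q)
np.save("place.npy",L)
```

```text
[[0.002 0.007 0.003 0.007 0.005 0.003]
 [0.009 0.014 0.012 0.013 0.004 0.016]
 [0.246 0.004 0.014 0.011 0.006 0.004]
 [0.24  0.004 0.012 0.012 0.01  0.005]
 [0.24  0.239 0.008 0.006 0.004 0.002]]
[0.663 0.192 0.015]
20 row: [0.   0.77 0.21] [ 1.047e-01  0.000e+00 -1.000e-04] deg 6.0 path z [[0.515, 0.134, 0.201], [0.513, 0.136, 0.204], [0.511, 0.139, 0.205], [0.509, 0.142, 0.204], [0.507, 0.145, 0.202]]
  q end [ 0.51  0.44  1.89 -0.98  1.01 -1.03] maxspeed [0.56 0.53 0.27 1.69 0.89 1.67] err 0.0000
24 row: [-0.7  -3.08  3.05] [0.     0.0374 0.0374] deg 3.03 path z [[0.507, 0.145, 0.202], [0.523, 0.124, 0.202], [0.531, 0.099, 0.202], [0.53, 0.072, 0.202], [0.522, 0.047, 0.202]]
  q end [ 0.21  0.67  1.46 -0.47  1.65 -0.57] maxspeed [0.19 0.17 0.3  0.3  0.4  0.31] err 0.0000
```

The zoomed top view shows bolts at (330,170) and (400,325) and a nut at (418,235). The second nut, at (278,220), lies at z ≈ 0.014, which is the tray floor. All four are in the tray, so I'm rolling the pot back and returning it.

```bash
python3 -m pendant '[[[0,0.8,0.2,0.1047,0,0,-1],[0,0.8,0.2,0.1047,0,0,-1],[0,0.8,0.2,0.1047,0,0,-1],[0,0.8,0.2,0.1047,0,0,-1],[0,0.8,0.2,0.1047,0,0,-1],[0,0.8,0.2,0.1047,0,0,-1],[0,0.8,0.2,0.1047,0,0,-1],[0,0.8,0.2,0.1047,0,0,-1]]]'>/dev/null
python3 -m pendant '[[[0,0.8,0.2,0.1047,0,0,-1],[0,0.8,0.2,0.1047,0,0,-1],[0,0.8,0.2,0.1047,0,0,-1],[0,0.8,0.2,0.1047,0,0,-1],[0,0.8,0.2,0.1047,0,0,-1],[0,0.8,0.2,0.1047,0,0,-1]]]'>/dev/null
python3 -m pendant '[[[0,0.8,0.2,0.1047,0,0,-1],[0,0.8,0.2,0.1047,0,0,-1],[0,0.8,0.2,0.1047,0,0,-1],[0,0.8,0.2,0.1047,0,0,-1],[0,0.8,0.2,0.1047,0,0,-1],[0,0.8,0.2,0.1047,0,0,-1],[0,0,0,0,0,0,-1]]]'; sh k.sh
python3 -m pendant '[[[-0.7,-3.1,3.05,0,0.0374,0.0374,-1],[-0.7,-3.1,3.05,0,0.0374,0.0374,-1],[-0.7,-3.1,3.05,0,0.0374,0.0374,-1],[-0.7,-3.1,3.05,0,0.0374,0.0374,-1],[-0.7,-3.1,3.05,0,0.0374,0.0374,-1],[-0.7,-3.1,3.05,0,0.0374,0.0374,-1],[-0.7,-3.1,3.05,0,0.0374,0.0374,-1],[-0.7,-3.1,3.05,0,0.0374,0.0374,-1]]]'>/dev/null
python3 -m pendant '[[[-0.7,-3.1,3.05,0,0.0374,0.0374,-1],[-0.7,-3.1,3.05,0,0.0374,0.0374,-1],[-0.7,-3.1,3.05,0,0.0374,0.0374,-1],[-0.7,-3.1,3.05,0,0.0374,0.0374,-1],[-0.7,-3.1,3.05,0,0.0374,0.0374,-1],[-0.7,-3.1,3.05,0,0.0374,0.0374,-1],[-0.7,-3.1,3.05,0,0.0374,0.0374,-1],[-0.7,-3.1,3.05,0,0.0374,0.0374,-1]]]'>/dev/null
python3 -m pendant '[[[-0.7,-3.1,3.05,0,0.0374,0.0374,-1],[-0.7,-3.1,3.05,0,0.0374,0.0374,-1],[-0.7,-3.1,3.05,0,0.0374,0.0374,-1],[-0.7,-3.1,3.05,0,0.0374,0.0374,-1],[-0.7,-3.1,3.05,0,0.0374,0.0374,-1],[-0.7,-3.1,3.05,0,0.0374,0.0374,-1],[-0.7,-3.1,3.05,0,0.0374,0.0374,-1],[-0.7,-3.1,3.05,0,0.0374,0.0374,-1]]]'>/dev/null
python3 -m pendant '[[[0,0,0,0,0,0,-1],[0,0,0,0,0,0,-1],[0,0,0,0,0,0,-1]]]'
cat > rim.py <<'E'
from s2 import *
L=np.load("place.npy"); A=cur()
print("to place pose",(A[:3,:3].T@(L[:3,3]-A[:3,3])*1000).round(1),Ro.from_matrix(A[:3,:3].T@L[:3,:3]).as_rotvec().round(4),"tcp",A[:3,3].round(4))
for n in ["top","scene"]:
    c=cam(n); P=c["P"].reshape(-1,3);P=P[~np.isnan(P[:,0])]
    d=np.hypot(P[:,0]-.62,P[:,1]+.039); zr=A[2,3]+.0068
    Q=P[(d<.09)&(P[:,2]>zr-.006)&(P[:,2]<zr+.014)]
    r=least_squares(lambda p:np.hypot(Q[:,0]-p[0],Q[:,1]-p[1])-p[2],[.62,-.04,.07],loss='soft_l1',f_scale=.002)
    x=Q[:,0]-r.x[0];y=Q[:,1]-r.x[1];m=np.hypot(x,y)>.064
    pl=np.linalg.lstsq(np.c_[x,y,np.ones_like(x)][m],Q[m,2],rcond=None)[0]
    print(n,"rim",r.x.round(4),len(Q),"tilt",pl[:2].round(3),"z",pl[2].round(4))
E
python3 rim.py
```

```text
time_s: 15.83
position: [0.5053, 0.1457, 0.2003]
tool_rot: [-2.353, -0.004, -2.541]
contact_force: [-0.0, -0.3, -4.0]
grip_width: 0.133
grasp_force: 59.0
15.8333 [ 0.517  0.44   1.888 -0.98   1.018 -1.025] [0.5053 0.1457 0.2003] [-2.353 -0.004 -2.541]
time_s: 18.08
position: [0.5216, 0.0475, 0.2027]
tool_rot: [-2.356, -0.001, 2.472]
contact_force: [0.6, 0.0, -3.2]
grip_width: 0.129
grasp_force: 59.1
to place pose [-0.4  0.5  0.2] [ 0.0003 -0.0023 -0.0005] tcp [0.5216 0.0475 0.2027]
top rim [ 0.6215 -0.038   0.0706] 1354 tilt [-0.011  0.006] z 0.2069
scene rim [ 0.6194 -0.0385  0.0709] 1332 tilt [-0.014  0.001] z 0.2076
```

```bash
python3 -m pendant '[[[0,4,4,0,0,0,-1],[0,10,10,0,0,0,-1],[0,12,12,0,0,0,-1],[0,12,12,0,0,0,-1],[0,12,12,0,0,0,-1],[0,12,12,0,0,0,-1],[0,10,10,0,0,0,-1],[0,8,8,0,0,0,-1]]]'
python3 -m pendant '[[[0,4,4,0,0,0,-1],[0,2.5,2.5,0,0,0,-1],[0,1.4,1.4,0,0,0,-1],[0,0.7,0.7,0,0,0,-1],[0,0,0,0,0,0,-1],[0,0,0,0,0,0,-1]]]'
python3 rim.py
```

```text
time_s: 18.85
position: [0.5211, 0.0475, 0.0876]
tool_rot: [-2.355, -0.002, 2.471]
contact_force: [0.1, 0.2, -2.8]
grip_width: 0.13
grasp_force: 59.0
time_s: 19.35
position: [0.5218, 0.0475, 0.0779]
tool_rot: [-2.357, -0.0, 2.471]
contact_force: [-0.5, 0.3, -3.9]
grip_width: 0.128
grasp_force: 59.1
to place pose [ -0.2 -87.7 -88. ] [ 0.0008 -0.0022 -0.0017] tcp [0.5218 0.0475 0.0779]
top rim [ 0.6215 -0.0376  0.0706] 1009 tilt [-0.008  0.005] z 0.0824
scene rim [ 0.6199 -0.0387  0.0708] 1161 tilt [-0.014  0.002] z 0.0831
```

```bash
python3 -m pendant '[[[0,1.4,1.4,0,0,0,-1],[0,0.7,0.7,0,0,0,-1],[0,0.5,0.5,0,0,0,-1],[0,0.4,0.4,0,0,0,-1],[0,0,0,0,0,0,-1]]]'
python3 -m pendant '[[[0,0.35,0.35,0,0,0,-1],[0,0,0,0,0,0,-1]]]'; python3 -m pendant '[[[0,0.35,0.35,0,0,0,-1],[0,0,0,0,0,0,-1]]]'; python3 -m pendant '[[[0,0.35,0.35,0,0,0,-1],[0,0,0,0,0,0,-1]]]'
```

```text
time_s: 19.87
position: [0.5215, 0.0475, 0.0732]
tool_rot: [-2.356, -0.001, 2.471]
contact_force: [-1.0, 1.4, 0.7]
grip_width: 0.128
grasp_force: 59.3
time_s: 20.03
position: [0.5215, 0.0475, 0.0729]
tool_rot: [-2.356, -0.001, 2.471]
contact_force: [-2.4, 1.1, 1.5]
grip_width: 0.123
grasp_force: 59.5
time_s: 20.2
position: [0.5214, 0.0475, 0.0725]
tool_rot: [-2.356, -0.001, 2.471]
contact_force: [-3.1, 1.4, 5.3]
grip_width: 0.13
grasp_force: 59.7
time_s: 20.37
position: [0.5214, 0.0476, 0.072]
tool_rot: [-2.356, -0.001, 2.471]
contact_force: [-4.1, 2.4, 6.3]
grip_width: 0.124
grasp_force: 59.8
```

```bash
python3 -m pendant '[[[0,-0.35,-0.35,0,0,0,-1],[0,0,0,0,0,0,-0.7],[0,0,0,0,0,0,-0.6],[0,0,0,0,0,0,-0.5],[0,0,0,0,0,0,-0.3],[0,0,0,0,0,0,-0.1],[0,0,0,0,0,0,0],[0,0,0,0,0,0,0]]]'
python3 rim.py
python3 -m pendant '[[[0,0,-5,0,0,0,0],[0,0,-12,0,0,0,0],[0,0,-20,0,0,0,0],[0,0,-25,0,0,0,0],[0,0,-25,0,0,0,0],[0,0,-25,0,0,0,0],[0,0,-10,0,0,0,0],[0,0,0,0,0,0,0]]]'
python3 - <<'E'
from s2 import *
ims=[]
for n in ["top","scene"]:
    c=cam(n); ims.append(c["img"][100:310,140:420]); P=c["P"].reshape(-1,3);P=P[~np.isnan(P[:,0])]
    d=np.hypot(P[:,0]-.62,P[:,1]+.039); Q=P[(d<.09)&(P[:,2]>.072)&(P[:,2]<.09)]
    r=least_squares(lambda p:np.hypot(Q[:,0]-p[0],Q[:,1]-p[1])-p[2],[.62,-.04,.07],loss='soft_l1',f_scale=.002)
    print(n,"rim",r.x.round(4))
    for l in ("nut_1_mid","bolt_1_mid","union_mid"):
        for e in spotter.cut_out(l,n)[:3]: print(n,l,round(e["confidence"],2),np.nanmedian(c["P"][e["region"]],0).round(3))
cv2.imwrite("pics/end.png",cv2.resize(np.hstack(ims)[:,:,::-1],(800,300)))
E
```

```text
time_s: 21.03
position: [0.5216, 0.0475, 0.0722]
tool_rot: [-2.356, -0.001, 2.471]
contact_force: [-0.1, 0.2, 0.1]
grip_width: 0.498
grasp_force: 0.0
to place pose [ -0.3 -91.7 -92.2] [ 0.0002 -0.0026 -0.0013] tcp [0.5216 0.0475 0.0722]
top rim [ 0.621  -0.0374  0.0696] 1334 tilt [-0.003 -0.   ] z 0.0786
scene rim [ 0.6189 -0.0387  0.0703] 1460 tilt [-0.012 -0.015] z 0.0794
time_s: 21.8
position: [0.5765, 0.1164, 0.1603]
tool_rot: [-2.36, 0.001, 2.472]
contact_force: [-0.6, 0.1, -0.8]
grip_width: 0.504
grasp_force: 0.0
top rim [ 0.6209 -0.0373  0.0693]
top nut_1_mid 0.43 [0.691 0.172 0.019]
top bolt_1_mid 0.51 [0.447 0.1   0.024]
top union_mid 0.66 [0.447 0.101 0.024]
top union_mid 0.46 [ 0.623 -0.034  0.061]
scene rim [ 0.6187 -0.0388  0.07  ]
scene bolt_1_mid 0.66 [0.663 0.201 0.011]
scene bolt_1_mid 0.47 [0.62  0.156 0.019]
scene union_mid 0.74 [0.441 0.096 0.025]
```

View pics/end.png

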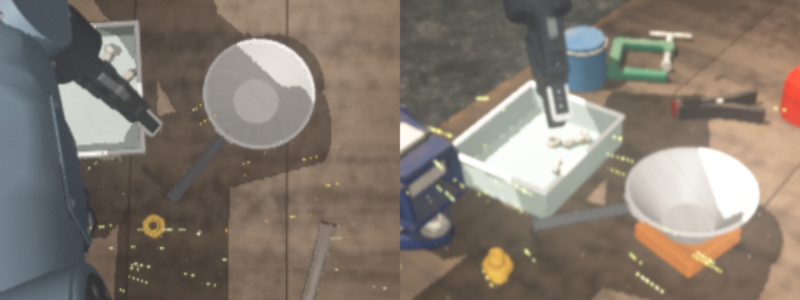

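The pot stands upright, empty and centred on its pad, at (258,95) in the left half and (690,195) in the right. The nuts and bolts lie in the tray around (560,150), the union hasn't moved, and the hand is clear. Handing in.

```bash
python3 -m pendant '[[[0,0,-15,0,0,0,0],[0,0,-15,0,0,0,0],[0,0,0,0,0,0,0],[0,0,0,0,0,0,0],[0,0,0,0,0,0,0]]]'; python3 -c "
from station import arm
print(arm.state()['dq'].round(3)); print(arm.hand_in())"
```

```text
time_s: 22.62
position: [0.5879, 0.1312, 0.1789]
tool_rot: [-2.355, -0.002, 2.471]
contact_force: [0.2, 0.6, 0.4]
grip_width: 0.5
grasp_force: 0.0
[-0.001  0.002  0.004 -0.002  0.004  0.   ]
the job is handed in; nothing more can be done
None
```

Done: both nuts and both bolts are in the grey tray, the empty pot is back upright within about 2 mm of the middle of its pad, the union is where it was, the tools were not touched, and the job was handed in at 22.6 s.

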